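Hold the bag clip open over the recipe card

ROBOT

A 6-joint arm with a two-finger parallel gripper is mounted at the origin on the work surface. World frame = base frame: x ahead of the robot, y to its left, z up, the work surface at z = 0. Lengths are in mm, angles in rad, forces in N, time in s.
With the tool pointing down it reaches from about 300 to 775 mm from the base axis. Payload 14.6 kg.
Tool frame: the origin (TCP) lies at the very end of the fingers, on their centre line; the grasp point (between the pads) lies 19 mm behind it; z points along the fingers, y is the line along which they close (so a half turn about z gives the same grasp; the last joint's range is limited). The gripper opens to 94 mm and grips with 3 to 60 N. Pads are 16 mm wide; open, the fingers measure 119 mm over their backs; the gripper's body (75 mm by 177 mm) begins 78 mm behind the grasp point.
Start: joints at [-1.413, 0.3, 1.521, -0, 1.321, -0.067], TCP at [122.595, -536.153, 205.446] pointing down, gripper open.
Joint ranges: [-3.03, 3.03], [-0.79, 2.21], [0.23, 2.52], [-1.04, 4.18], [0, 3.07], [-2.55, 2.55]. Speed limits (rad/s): [2.22, 2.22, 2.57, 3.14, 3.14, 3.14].

INTERFACE

Orientations are given as [roll, pitch, yaw] about the fixed x, y, z axes, in that order (R = Rz(yaw) Ry(pitch) Rx(roll)).
In Python, from cell import manip gives the robot as it stands.
- The arm moves only by the tool servo_tool, never from a script. Its argument "motion" is a list that holds one entry, the list of rows, each a list of 7 numbers: the shift along the world's x, y, z as a fraction of full scale, then the turn, a rotation vector about the world's x, y, z as a fraction of full scale, then the closure, from 0 (fully open) to 1 (shut). In form: [[[x, y, z, rx, ry, rz, gripper], ...]]. A call has 1 to 10 rows; each row is the pose to reach, as a shift and turn from the pose commanded when the call began, turning the shorter way round; what a row does not reach only later rows make up. Full scale, the value 1, is 0.5 m for a shift and pi rad for a turn. A row lasts 1/10 s, in which the tool goes at most 50 mm and 8.59 degrees, less where a joint would pass 70% of its speed; a pose out of reach is approached as far as the arm can. A call with a number of a shift or a turn outside -1 to 1 is refused whole. A call with a gripper value outside its range is refused whole. The fingers move at their own pace and stop on an object; "newtons" is the grip in N (left out, the last holds). Time passes only in rows, so rows that repeat a pose let the fingers close. It gives the time, the measured TCP pose, the force, the opening and the grip force at its end, in the units of the state.
- manip.read_state(): the state, without advancing time (a new reading comes with each control period).
- manip.camera(name): name is "scene" or "side" or "wrist"; returns a dict with "frame" (384x512x3 uint8, red, green, blue), "range_z" (384x512 float32, mm along the optical axis (not along the pixel's ray), 0 where there is no reading), "vfov" (degrees; the focal length in pixels is half the picture's height over the tangent of half this angle, whatever the lens; pixels are square), "cx", "cy" (the principal point, pixels), "cam_to_world" (4x4, takes a point from camera to world coordinates). Camera axes: x right, y down, z forward; pixel columns grow to the right and rows downward; lengths in mm; the calibration is good to about 2 mm. A picture is of the moment at which its call begins.
- manip.sign_off(): hands the job in; it is judged then, once.
The state is a dict: "clock": time; "joints": joint angles; "qd": joint speeds; "effort": joint torques, N m; "eef_pos": TCP position; "eef_rot": TCP orientation; "wrist_force": force on the tool from outside, world axes, zero at the start; "moment": the same for the moment, N m; "finger_gap": finger opening in mm; "finger_force": force on a finger pad.
Only numpy, scipy, OpenCV 4.12 (cv2) and the standard library are available. Lean on these libraries where they do the work, as an engineer would, in place of code of your own. Each camera call takes 0.05 s, during which the arm holds its last target. There are 200 camera calls.

TASK

I am about to tuck today's order slip against the recipe card and want the clip ready over it: squeeze the wide spring clip open where it is parked on the rim of the loaf tin, lift it off, and hold it gaping over the middle of the card's top edge, square to the card, one jaw down on each side with both lips below the edge and the clip not touching the card. Finish while still holding the clip open there - do not let it bite or let go - and leave the tin, the card in its stand and the other things where they are.

Things in the scene. Friction and masses are not known exactly. Their poses are not given: they have to be found in the camera images.
- wide_clip: The wider of two steel spring clips of one height: 76 mm wide (the other 40), 90 g, parked jaws down astride the +x long wall of the loaf tin, in either of two places. Origin: middle of its axle, 5 mm above the rim when parked. y along axle and lips, x across (jaws part, tabs are squeezed along x), z up. Coil on the axle: radius 5 mm; some 25 mm of throat is free below it.
- wide_clip_tab_a (a point): Middle of the top end of the finger tab on the clip's +x side, 38 mm above the axle. Two flat tabs, 44 mm wide along y, rise from 9 mm either side of the axle, splayed in a V: 45 mm over their tops when shut. Squeezed together along x, by 5 to 10 N, they open the jaws; at the hard stop they stand upright and parallel, 18 mm over their outer faces: a 20 to 40 N grip is rigid.
- wide_clip_tab_b (a point): The same on the tab at the clip's -x side.
- wide_clip_a (a joint): Opening angle of one leaf (jaw and tab) of the wide clip; the other mirrors it. Rad: 0 lips shut on each other, about 0.05 biting the 3 mm tin wall, 0.32 fully open (hard stop) with 20 mm between the lips, which are then 30 mm below the axle. A spring always pulls it towards 0.
- wide_clip_lip_a (a point): Centre of the rolled lip (3.6 mm thick, 76 mm long) at the bottom of the jaw on the clip's +x side; 32 mm below the axle when shut.
- wide_clip_lip_b (a point): The same on the jaw at the clip's -x side.
- narrow_clip: The other clip, 40 mm wide and of the same profile, parked on the same rim about 150 mm from the wide one. Origin: middle of its axle. To be left alone.
- tin: Open loaf tin of dark grey metal with a bright rim, 110 mm (x) by 260 mm (y) by 100 mm high, walls 3 mm, 1 kg, loose on the bench, a few small tools lying in its bottom half. Origin: centre of its underside; y along its length. The clips sit on the long wall at its +x side (wall centre 53.5 mm from the tin's middle), about 75 mm either side of the middle of that wall.
- stand: Recipe card in its stand: a wooden block 60 mm (x) by 174 mm (y) by 32 mm high with a white stiff card, 3 mm thick and 148 mm wide, standing upright in it; 0.6 kg in all, loose on the bench. Origin: centre of the block's underside; x is the card's normal, y runs along the card, z up.
- card_edge (a point): Middle of the card's top edge, 127 mm above the bench; axes as the stand's (x the card's normal, y along the edge, z up).
- jar: Bystander: amber glass jar with a metal cap, 68 mm across, 85 mm high. Origin: centre of its underside.
- brush: Bystander: flat pastry brush with a pale wooden handle, 205 mm long, 37 mm wide, 16 mm thick, lying flat. Origin: under its handle's front part; x along it, towards the bristles.
Things that resemble listed ones, but are neither listed nor needed, are in the scene too. What is shaped like the wide_clip but red is not meant. Several things look just like the stand: the one meant starts farthest from the robot's base.

How it is judged:
By the outcome, as a careful person would: the job done as asked, in the order asked, and still so for the second after the job is handed in, while the arm keeps its last pose, push and grip.
It also fails if it takes over 37 s, if anything falls off the work surface, if the arm or the gripper's body presses on something with over 40 N, if the wrist force passes 120 N, or if a joint passes its speed limit or range.

## Working session

There is one attempt and no reset: what is moved stays moved. The work goes in short steps, Python scripts to look and compute and a tool call to move; the robot and the scene stay as the last step left them, time stands still between calls to the robot, and variables do not carry over. Pictures are saved under pics/ and viewed, at most 10 in all, crops included, and the job is handed in when it is done.

Besides the shell and the picture viewer there is one more tool, called after "Request:" by a JSON object that holds its "api" and its "payload". servo_tool: Moves the arm, as the interface text tells. Its arguments: {"type":"object","properties":{"motion":{"type":"array"},"newtons":{"type":"number"}},"required":["motion"]}

```bash
mkdir -p pics; cat > h.py <<'E'
import numpy as np, cv2
from cell import manip
def cam(n):
    c=manip.camera(n); c['f']=c['frame'].shape[0]/2/np.tan(np.radians(c['vfov'])/2); return c
def pts(c):
    z=c['range_z']; v,u=np.mgrid[:z.shape[0],:z.shape[1]]
    P=np.stack([(u-c['cx'])*z/c['f'],(v-c['cy'])*z/c['f'],z,np.ones_like(z)],-1)@np.array(c['cam_to_world']).T
    P=P[...,:3]; P[z==0]=np.nan; return P
E
python3 - <<'E'
from h import *
ims=[]
for n in('scene','side'):
    c=cam(n); np.savez(n+'.npz',**c); ims.append(c['frame']); print(n,c['f'],np.array(c['cam_to_world']).round(2).tolist())
cv2.imwrite('pics/scene.png',cv2.resize(ims[0][...,::-1],(800,600)))
cv2.imwrite('pics/side.png',cv2.resize(ims[1][...,::-1],(800,600)))
print(manip.read_state())
E
```

```text
scene 446.7073473234174 [[0.53, 0.68, -0.51, 998.91], [0.85, -0.43, 0.32, -309.62], [0.0, -0.6, -0.8, 916.57], [0.0, 0.0, 0.0, 1.0]]
side 384.0421528262096 [[-1.0, -0.05, 0.05, 487.98], [-0.07, 0.62, -0.78, 657.5], [0.0, -0.78, -0.62, 624.16], [0.0, 0.0, 0.0, 1.0]]
{'clock': 0.1, 'joints': array([-1.41264863e+00,  3.00432338e-01,  1.52149445e+00, -1.42094905e-05,
        1.32067257e+00, -6.65690089e-02]), 'qd': array([-0.00037495,  0.00070245, -0.00186727,  0.00118761, -0.0009242 ,
       -0.00075627]), 'effort': array([ 1.80300194e-03, -5.32644260e+01, -3.53283119e+01,  7.09948875e-02,
        2.34957493e-02, -6.09107133e-05]), 'eef_pos': array([ 122.53216545, -535.95248839,  204.94423151]), 'eef_rot': array([-3.14058726e+00, -5.32327080e-05,  2.24720200e-01]), 'wrist_force': array([ 0.31881475, -0.33970392,  0.10107988]), 'moment': array([-0.07656807, -0.01819685, -0.02098876]), 'finger_force': 0.0, 'finger_gap': 94.20025161933793}
```

View pics/scene.png

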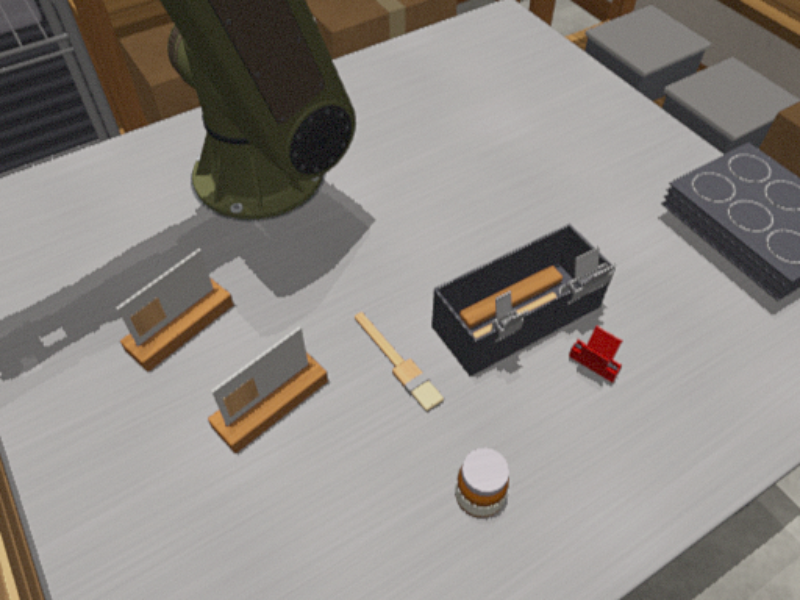

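View pics/side.png

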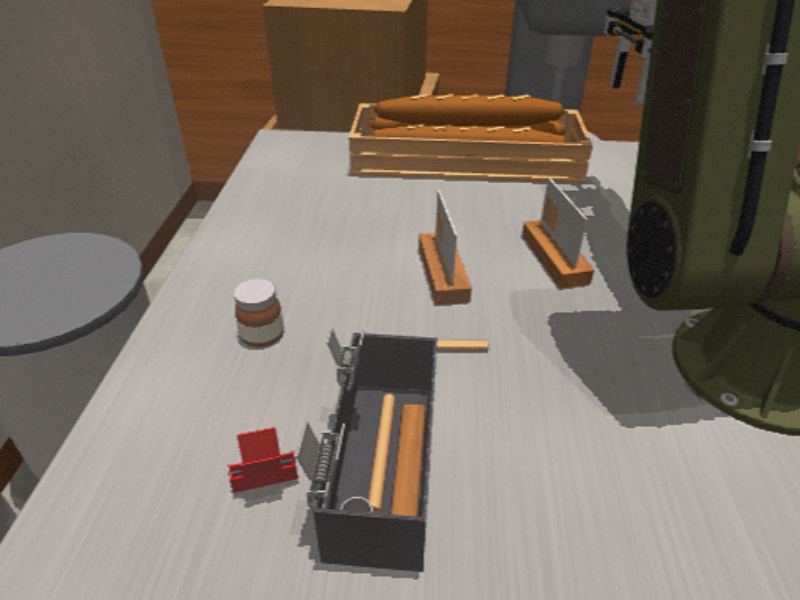

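The scene view shows two card stands, at (180,310) and (270,390), and the tin at (520,300) with clips at (505,315) and (590,270). The red decoy is at (600,355), the jar at (483,480) and the brush at (400,365). In the side view the clip at (325,465) looks wider than the one at (345,360). Next I measure.

```bash
cat > m.py <<'E'
from h import *
def rect(m,P,nm):
    q=P[m]; 
    if len(q)<15: return
    r=cv2.minAreaRect(q[:,:2].astype(np.float32)); bx=cv2.boxPoints(r)
    print(nm,len(q),'c',np.round(r[0],1),'size',np.round(r[1],1),'ang',round(r[2],2),'z',np.nanpercentile(q[:,2],[2,50,98]).round(1), 'med',np.median(q,0).round(1))
for n in('scene','side'):
    c=dict(np.load(n+'.npz')); P=pts(c); f=c['frame']; hsv=cv2.cvtColor(f,cv2.COLOR_RGB2HSV)
    ok=np.isfinite(P[...,2])&(P[...,0]>150)&(P[...,0]<900)&(abs(P[...,1])<650)
    m=ok&(P[...,2]>12)
    k,lab,st,ce=cv2.connectedComponentsWithStats(m.astype(np.uint8))
    print(n)
    for i in range(1,k):
        if st[i,4]<60: continue
        s=lab==i; rect(s,P,f'comp px{ce[i].round()}')
        rect(s&(P[...,2]>118),P,'   z>118')
        rect(s&(P[...,2]>93)&(P[...,2]<102),P,'   rim')
        rect(s&(P[...,2]>22)&(P[...,2]<40),P,'   block')
        s2=(s&(P[...,2]>106)).astype(np.uint8)
        k2,l2,t2,c2=cv2.connectedComponentsWithStats(s2)
        for j in range(1,k2):
            if t2[j,4]>20: rect(l2==j,P,f'   >106 px{c2[j].round()}')
E
python3 m.py
python3 - <<'E'
from h import *
f=cam('side')['frame'][...,::-1]
a=cv2.resize(f[195:355,180:300],None,fx=3.6,fy=3.6,interpolation=cv2.INTER_CUBIC)
b=cv2.resize(np.load('scene.npz')['frame'][130:310,60:220,::-1],None,fx=2.2,fy=2.2)
h=max(a.shape[0],b.shape[0]); 
o=np.zeros((h,a.shape[1]+b.shape[1],3),np.uint8); o[:a.shape[0],:a.shape[1]]=a;o[:b.shape[0],a.shape[1]:]=b
print(o.shape); cv2.imwrite('pics/crop1.png',o)
E
```

```text
scene
comp px[175.  50.] 8581 c [194.3  -9.3] size [ 99.1 228.9] ang 2.99 z [177.4 355.1 481.8] med [232.5 -23.  355.1]
   z>118 8581 c [194.3  -9.3] size [ 99.1 228.9] ang 2.99 z [177.4 355.1 481.8] med [232.5 -23.  355.1]
   >106 px[175.  50.] 8581 c [194.3  -9.3] size [ 99.1 228.9] ang 2.99 z [177.4 355.1 481.8] med [232.5 -23.  355.1]
comp px[472. 146.] 3815 c [619.4 603. ] size [ 93.8 261.4] ang 89.89 z [34.8 83.8 88.7] med [624.8 574.7  83.8]
   block 459 c [622.1 566.7] size [263.3  51.5] ang 7.93 z [32.4 36.4 39.5] med [635.7 565.5  36.4]
comp px[332. 189.] 5817 c [544.1 207. ] size [263.7 131.8] ang 89.15 z [ 14.2  60.1 138.9] med [527.1 205.4  60.1]
   z>118 370 c [589.  214.1] size [191.1  42.4] ang 89.04 z [118.6 133.8 145. ] med [575.1 268.4 133.8]
   rim 641 c [538.9 207.6] size [262.5 122.2] ang 88.99 z [ 93.4  98.3 101.7] med [539.1 197.1  98.3]
   block 1169 c [535.8 207. ] size [262.9 111.9] ang 88.87 z [22.1 26.6 39.5] med [508.4 211.4  26.6]
   >106 px[377. 171.] 376 c [590.  286.2] size [76.9 41.8] ang 88.23 z [106.4 122.8 144.7] med [580.3 282.7 122.8]
   >106 p
[... 4871 characters left out ...]
261.   98.4]
   block 1716 c [597.6 208. ] size [261.  229.8] ang 89.4 z [22.1 28.3 39.3] med [548.  246.8  28.3]
   >106 px[219. 224.] 249 c [587.7 133.7] size [40.9 40.9] ang 88.08 z [106.2 117.8 144. ] med [596.2 135.9 117.8]
   >106 px[196. 288.] 345 c [604.7 286. ] size [53.8 12.9] ang 88.92 z [106.2 126.4 144.6] med [604.6 288.3 126.4]
   >106 px[213. 288.] 134 c [580.3 276.8] size [24.4 65.8] ang 17.67 z [106.4 127.2 144.6] med [576.9 288.1 127.2]
   >106 px[206. 296.] 126 c [590.7 284.1] size [50.8  9.3] ang 88.57 z [106.1 107.8 109.9] med [590.4 286.9 107.8]
   >106 px[202. 315.] 30 c [591.  321.6] size [18.6  6.1] ang 0.14 z [106.2 107.8 109.9] med [591.2 322.6 107.8]
(576, 784, 3)
```

View pics/crop1.png

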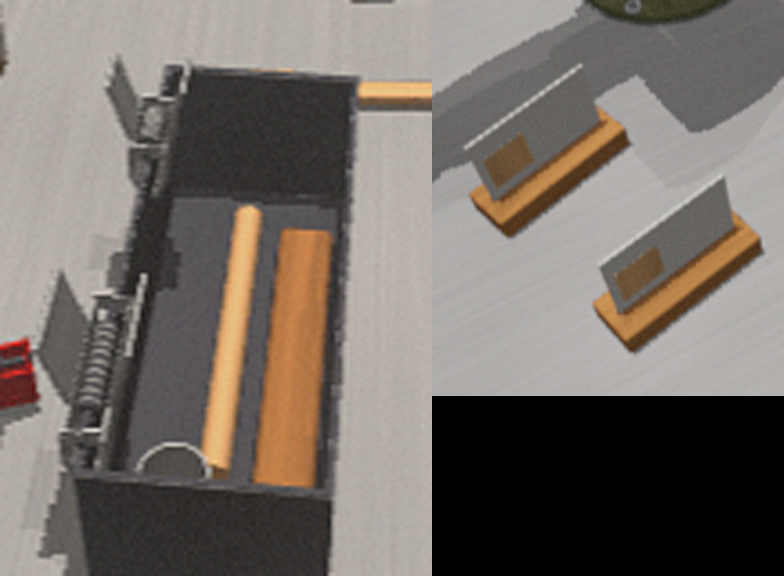

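The wide clip is at scene (590,270) / side (325,460): its axle is 77 mm long at (590,286), grey and on the tin's +x wall. The narrow clip at (505,315) measures 40 mm, and the red one is ruled out by colour. Of the two stands, scene (270,390) lies 511 mm from the base and (180,310) only 375 mm, so the first is the one meant, at (470,-200) with card yaw about 12°. The crop confirms the wide clip with its long coil and both stands. Now I move over the clip.

Request:
{"api": "servo_tool", "payload": {"motion": [[[0.5,0.88,0.06,0,0,0.422,0],[0.5,0.88,0.06,0,0,0.422,0],[0.5,0.88,0.06,0,0,0.422,0],[0.5,0.88,0.06,0,0,0.422,0],[0.5,0.88,0.06,0,0,0.422,0],[0.5,0.88,0.06,0,0,0.422,0],[0.5,0.88,0.06,0,0,0.422,0],[0.5,0.88,0.06,0,0,0.422,0],[0.5,0.88,0.06,0,0,0.422,0],[0.5,0.88,0.06,0,0,0.422,0]]], "newtons": 30}}

```text
clock: 1.15
eef_pos: [369.6, -100.2, 235.3]
eef_rot: [3.141, 0.0, 1.555]
wrist_force: [0.5, -1.6, 0.0]
finger_gap: 93.9
finger_force: 0.0
```

Request:
{"api": "servo_tool", "payload": {"motion": [[[0.435,0.764,0,0,0,0,0],[0.435,0.764,0,0,0,0,0],[0.435,0.764,0,0,0,0,0],[0.435,0.764,0,0,0,0,0],[0.435,0.764,0,0,0,0,0],[0.435,0.764,0,0,0,0,0],[0.435,0.764,0,0,0,0,0],[0.435,0.764,0,0,0,0,0],[0.435,0.764,0,0,0,0,0],[0.435,0.764,0,0,0,0,0]]]}}

```text
clock: 2.15
eef_pos: [587.1, 283.2, 232.6]
eef_rot: [-3.139, 0.001, 1.554]
wrist_force: [0.4, -0.8, -0.3]
finger_gap: 94.3
finger_force: 0.0
```

```bash
cat > w.py <<'E'
from h import *
import sys
c=cam('wrist'); np.savez('wrist.npz',**c); P=pts(c)
cv2.imwrite('pics/%s.png'%sys.argv[1],cv2.resize(c['frame'][...,::-1],(640,480)))
s=manip.read_state(); print(s['clock'],s['eef_pos'].round(2),s['eef_rot'].round(4),np.array(c['cam_to_world']).round(2).tolist())
near=(abs(P[...,0]-590)<60)&(abs(P[...,1]-286)<50)
for a,b in((104,112),(112,124),(124,136),(136,150),(96,103)):
    m=near&(P[...,2]>a)&(P[...,2]<b); q=P[m]
    if len(q)>10:
        for nm,r in(('-',q[q[:,0]<590]),('+',q[q[:,0]>=590])):
            if len(r)>5: print(a,b,nm,len(r),np.percentile(r,[2,50,98],axis=0).round(1).tolist(), 'slope dx/dy',np.polyfit(r[:,1],r[:,0],1)[0].round(4))
E
python3 w.py wrist1
```

```text
2.2 [586.64 281.29 233.22] [-3.1394e+00  9.0000e-04  1.5526e+00] [[1.0, -0.02, -0.01, 588.23], [-0.02, -0.97, -0.26, 356.95], [-0.0, 0.26, -0.97, 412.68], [0.0, 0.0, 0.0, 1.0]]
104 112 - 488 [[578.3, 250.2, 106.1], [585.8, 286.6, 109.0], [589.8, 322.8, 111.7]] slope dx/dy 0.0077
104 112 + 344 [[590.1, 249.0, 105.2], [593.2, 291.3, 108.7], [599.6, 323.2, 111.8]] slope dx/dy 0.0146
112 124 - 150 [[576.1, 264.7, 112.1], [578.3, 286.8, 118.3], [586.7, 308.0, 123.6]] slope dx/dy -0.004
112 124 + 161 [[595.6, 263.4, 112.1], [599.9, 285.6, 117.9], [601.9, 319.3, 123.7]] slope dx/dy 0.0176
124 136 - 173 [[573.2, 265.3, 124.3], [575.0, 287.2, 130.4], [576.8, 308.0, 135.8]] slope dx/dy 0.019
124 136 + 179 [[601.6, 264.8, 124.3], [603.3, 287.6, 129.8], [605.2, 307.2, 135.8]] slope dx/dy 0.0294
136 150 - 239 [[568.9, 265.7, 136.7], [571.1, 288.7, 144.0], [573.4, 307.9, 146.9]] slope dx/dy 0.0145
136 150 + 255 [[604.9, 264.5, 136.4], [606.7, 286.4, 143.4], [609.3, 307.0, 147.0]] slope dx/dy 0.0238
96 103 - 171 [[532.1, 237.0, 98.9], [574.7, 334.4, 100.8], [589.4, 335.9, 102.6]] slope dx/dy -0.2488
96 103 + 34 [[590.3, 249.1, 98.8], [591.5, 327.4, 101.0], [596.3, 335.7, 102.6]] slope dx/dy -0.0269
```

View pics/wrist1.png

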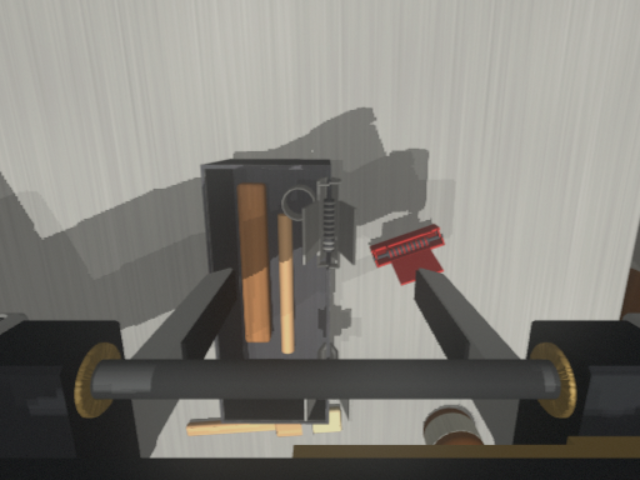

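The wrist view shows the wide clip at (328,225) directly ahead of the fingers, with its tabs splayed left and right and the red clip off to the right at (410,250). Tab and coil centres give x about 589.3, y about 286.3, yaw -0.018, which agrees with the other views. I descend now.

Request:
{"api": "servo_tool", "payload": {"motion": [[[-0.001,0,0,0,0,0,0],[-0.001,0.001,-0.08,0,0,0,0],[-0.001,0.001,-0.16,0,0,0,0],[-0.001,0.001,-0.23,0,0,0,0],[-0.001,0.001,-0.25,0,0,0,0],[-0.001,0.001,-0.25,0,0,0,0],[-0.001,0.001,-0.25,0,0,0,0]]]}}

```text
clock: 2.9
eef_pos: [587.0, 280.2, 112.4]
eef_rot: [3.139, -0.001, 1.55]
wrist_force: [0.0, -0.4, 0.6]
finger_gap: 94.0
finger_force: 0.0
```

```bash
python3 w.py wrist2
```

```text
2.95 [587.07 280.36 112.63] [ 3.1384e+00 -1.4000e-03  1.5501e+00] [[1.0, -0.02, -0.0, 587.41], [-0.02, -0.97, -0.25, 353.58], [0.0, 0.25, -0.97, 292.63], [0.0, 0.0, 0.0, 1.0]]
104 112 - 1158 [[579.1, 250.5, 105.2], [586.3, 287.0, 108.9], [589.9, 322.6, 111.7]] slope dx/dy 0.0118
104 112 + 892 [[590.1, 249.3, 105.1], [593.5, 290.2, 108.7], [599.5, 323.3, 111.6]] slope dx/dy 0.0116
112 124 - 607 [[532.7, 265.8, 112.2], [577.7, 287.8, 118.3], [580.6, 308.1, 123.7]] slope dx/dy 0.227
112 124 + 638 [[598.2, 264.7, 112.4], [600.6, 286.5, 118.6], [640.8, 307.5, 123.7]] slope dx/dy -0.169
124 136 - 767 [[531.3, 266.0, 124.2], [574.1, 288.5, 130.3], [576.8, 308.1, 135.7]] slope dx/dy 0.1806
124 136 + 852 [[601.3, 265.3, 124.3], [604.1, 287.0, 130.2], [643.5, 307.4, 135.7]] slope dx/dy -0.1389
136 150 - 1157 [[531.2, 265.8, 136.3], [570.1, 287.8, 143.6], [573.5, 307.9, 149.3]] slope dx/dy 0.1265
136 150 + 1258 [[604.8, 265.1, 136.3], [608.2, 287.0, 143.3], [643.8, 307.1, 149.2]] slope dx/dy -0.1053
96 103 - 372 [[532.7, 237.3, 99.4], [575.3, 334.7, 100.9], [589.6, 335.9, 102.3]] slope dx/dy -0.236
96 103 + 125 [[590.2, 249.3, 96.3], [593.1, 323.3, 100.8], [599.1, 335.4, 102.7]] slope dx/dy -0.0427
```

View pics/wrist2.png

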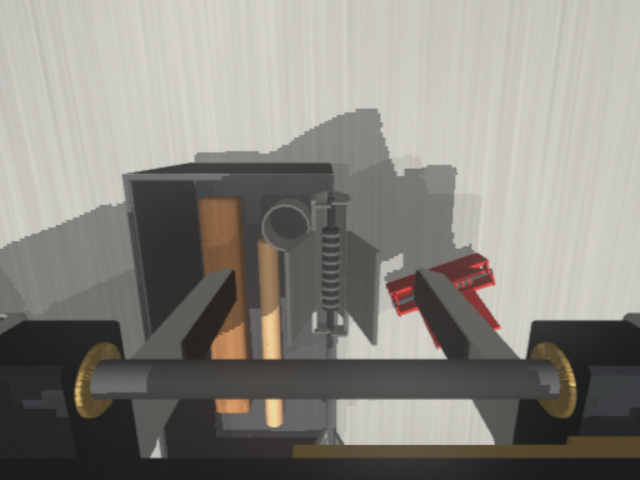

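The wrist view shows the clip still centred at (330,265) with both fingers outside its tabs. The arm stopped about 2 mm short in x and 6 mm short in y, so I correct that and pre-close to about 50 mm.

Request:
{"api": "servo_tool", "payload": {"motion": [[[0.0042,0.0122,-0.005,0,0,0,0.2],[0.0042,0.0122,-0.005,0,0,0,0.46],[0.0042,0.0122,-0.005,0,0,0,0.46],[0.0042,0.0122,-0.005,0,0,0,0.46],[0.0042,0.0122,-0.005,0,0,0,0.46]]], "newtons": 30}}

```text
clock: 3.45
eef_pos: [588.3, 286.4, 107.6]
eef_rot: [3.142, -0.0, 1.551]
wrist_force: [0.7, -0.3, 0.6]
finger_gap: 57.1
finger_force: 0.0
```

```bash
python3 w.py wrist3; python3 - <<'E'
from h import *
P=pts(dict(np.load('wrist.npz')))
for a,b in((114,122),(124,132),(134,142),(150,165)):
    m=(P[...,2]>a)&(P[...,2]<b)&(P[...,1]>276)&(P[...,1]<300)&(abs(P[...,0]-589)<60); x=P[...,0][m]
    h,e=np.histogram(x,np.arange(530,650,3)); print(a,[(int(e[i]),int(h[i])) for i in np.nonzero(h>2)[0]])
E
```

```text
3.5 [588.26 286.37 107.57] [-3.1416  0.      1.5505] [[1.0, -0.02, -0.0, 589.14], [-0.02, -0.97, -0.25, 359.97], [0.0, 0.25, -0.97, 287.7], [0.0, 0.0, 0.0, 1.0]]
104 112 - 1197 [[558.7, 250.6, 105.2], [586.1, 287.4, 109.1], [589.8, 322.6, 111.7]] slope dx/dy -0.0078
104 112 + 955 [[590.1, 249.3, 105.0], [593.6, 292.3, 108.8], [616.3, 323.4, 111.7]] slope dx/dy 0.0088
112 124 - 650 [[549.0, 265.4, 112.3], [577.5, 291.8, 118.4], [580.2, 308.1, 123.7]] slope dx/dy -0.1793
112 124 + 681 [[598.0, 265.0, 112.3], [600.7, 291.6, 118.5], [626.4, 307.6, 123.9]] slope dx/dy 0.1442
124 136 - 800 [[548.3, 265.7, 124.3], [574.2, 292.7, 130.3], [576.8, 308.1, 135.8]] slope dx/dy -0.1888
124 136 + 823 [[601.6, 264.9, 124.3], [604.0, 291.3, 130.4], [626.7, 307.4, 135.8]] slope dx/dy 0.1713
136 150 - 1157 [[548.4, 266.8, 136.4], [570.2, 293.0, 143.5], [573.5, 308.0, 149.2]] slope dx/dy -0.1444
136 150 + 1197 [[604.7, 265.7, 136.3], [608.1, 291.8, 143.2], [627.0, 307.2, 149.2]] slope dx/dy 0.1563
96 103 - 432 [[532.3, 238.0, 99.4], [572.7, 334.5, 100.8], [589.9, 335.9, 102.2]] slope dx/dy -0.258
96 103 + 113 [[590.0, 249.4, 96.9], [594.1, 323.1, 100.8], [599.1, 335.2, 102.7]] slope dx/dy -0.0361
114 [(545, 4), (548, 19), (551, 22), (554, 21), (557, 70), (575, 47), (578, 109), (596, 9), (599, 150), (614, 57), (617, 28), (620, 24), (623, 23), (626, 12)]
124 [(545, 7), (548, 26), (551, 28), (554, 33), (557, 84), (572, 34), (575, 137), (599, 29), (602, 160), (614, 63), (617, 30), (620, 27), (623, 25), (626, 17)]
134 [(545, 10), (548, 28), (551, 35), (554, 30), (557, 98), (569, 27), (572, 195), (602, 60), (605, 159), (614, 76), (617, 42), (620, 32), (623, 30), (626, 22)]
150 [(545, 31), (548, 85), (551, 87), (554, 83), (557, 281), (614, 213), (617, 103), (620, 82), (623, 93), (626, 69)]
```

```bash
python3 - <<'E'
from h import *
P=pts(dict(np.load('wrist.npz')))
for a,b in((112,118),(124,132),(150,165)):
    m=(P[...,2]>a)&(P[...,2]<b)&(P[...,1]>276)&(P[...,1]<300); x=P[...,0][m]
    l=x[(x>540)&(x<565)]; r=x[(x>611)&(x<630)]; print('finger',np.percentile(l,[90,97,99.5]).round(1),np.percentile(r,[.5,3,10]).round(1),(np.percentile(l,98)+np.percentile(r,2))/2)
    t=x[(x>565)&(x<588)];u=x[(x>590)&(x<611)]
    if len(t)>9: print('tabs',np.median(t),np.median(u),(np.median(t)+np.median(u))/2)
s=manip.read_state(); print(s['clock'],s['eef_pos'],s['finger_gap'])
E
```

```text
finger [558.8 558.9 559. ] [615.9 615.9 616. ] 587.429307359457
tabs 579.2884010450606 599.1322204391537 589.2103107421071
finger [558.9 558.9 559. ] [615.9 616.  616.1] 587.4560186553817
tabs 575.6096605250743 602.6458134289121 589.1277369769932
finger [558.9 559.  559.2] [615.9 616.  616.1] 587.5097030320946
3.5 [588.26090642 286.37420374 107.57435801] 53.46403109927537
```

Request:
{"api": "servo_tool", "payload": {"motion": [[[0.0034,0,0.005,0,0,0,0.46],[0.0034,0,0.005,0,0,0,0.46],[0.0034,0,0.005,0,0,0,0.52],[0.0034,0,0.005,0,0,0,0.54],[0.0034,0,0.005,0,0,0,0.56],[0.0034,0,0.005,0,0,0,0.58],[0.0034,0,0.005,0,0,0,0.58]]]}}

```text
clock: 4.2
eef_pos: [589.9, 286.4, 110.0]
eef_rot: [-3.141, 0.0, 1.551]
wrist_force: [-0.0, -0.5, -0.3]
finger_gap: 39.5
finger_force: 3.0
```

```bash
cat > t.py <<'E'
from h import *
import sys
c=cam('wrist'); np.savez('wrist.npz',**c); P=pts(c); s=manip.read_state()
cv2.imwrite('pics/%s.png'%sys.argv[1],cv2.resize(c['frame'][...,::-1],(640,480)))
print({k:np.round(s[k],3).tolist() for k in('clock','eef_pos','eef_rot','wrist_force','finger_gap','finger_force')})
x0,y0=s['eef_pos'][:2]
for a,b in((-4,4),(6,12),(14,22),(24,32),(40,55)):
    z=s['eef_pos'][2]; m=(P[...,2]>z+a)&(P[...,2]<z+b)&(abs(P[...,1]-y0)<10)&(abs(P[...,0]-x0)<50); x=P[...,0][m]
    h,e=np.histogram(x,np.arange(x0-50,x0+50,2)); print(a,[(round(e[i]+1-x0,1),int(h[i])) for i in np.nonzero(h>2)[0]])
E
python3 t.py w4
```

```text
{'clock': 4.25, 'eef_pos': [589.953, 286.398, 110.009], 'eef_rot': [-3.142, 0.0, 1.551], 'wrist_force': [-0.215, 0.048, -1.22], 'finger_gap': 39.479, 'finger_force': 2.94}
-4 [(np.float64(-11.0), 28), (np.float64(-9.0), 71), (np.float64(-7.0), 3), (np.float64(-5.0), 64), (np.float64(-3.0), 86), (np.float64(-1.0), 86), (np.float64(1.0), 84), (np.float64(3.0), 76), (np.float64(5.0), 8), (np.float64(7.0), 61), (np.float64(9.0), 42)]
6 [(np.float64(-31.0), 8), (np.float64(-29.0), 9), (np.float64(-27.0), 12), (np.float64(-25.0), 8), (np.float64(-13.0), 38), (np.float64(-11.0), 59), (np.float64(9.0), 32), (np.float64(11.0), 54), (np.float64(23.0), 6), (np.float64(25.0), 10), (np.float64(27.0), 10), (np.float64(29.0), 7), (np.float64(31.0), 3)]
14 [(np.float64(-31.0), 16), (np.float64(-29.0), 14), (np.float64(-27.0), 17), (np.float64(-25.0), 15), (np.float64(-23.0), 8), (np.float64(-15.0), 84), (np.float64(-13.0), 58), (np.float64(11.0), 35), (np.float64(13.0), 109), (np.float64(23.0), 16), (np.float64(25.0), 17), (np.float64(27.0), 16), (np.float64(29.0), 18), (np.float64(31.0), 8)]
24 [(np.float64(-31.0), 15), (np.float64(-29.0), 15), (np.float64(-27.0), 16), (np.float64(-25.0), 16), (np.float64(-23.0), 18), (np.float64(-21.0), 7), (np.float64(-19.0), 5), (np.float64(-17.0), 141), (np.float64(-15.0), 23), (np.float64(13.0), 15), (np.float64(15.0), 127), (np.float64(17.0), 22), (np.float64(21.0), 21), (np.float64(23.0), 21), (np.float64(25.0), 20), (np.float64(27.0), 17), (np.float64(29.0), 21), (np.float64(31.0), 10)]
40 [(np.float64(-33.0), 11), (np.float64(-31.0), 42), (np.float64(-29.0), 47), (np.float64(-27.0), 47), (np.float64(-25.0), 45), (np.float64(-23.0), 51), (np.float64(-21.0), 181), (np.float64(19.0), 152), (np.float64(21.0), 63), (np.float64(23.0), 57), (np.float64(25.0), 51), (np.float64(27.0), 56), (np.float64(29.0), 52), (np.float64(31.0), 33)]
```

Both pads touch the tabs evenly (3 N, no side force). I squeeze to the stop.

Request:
{"api": "servo_tool", "payload": {"motion": [[[0,0,0,0,0,0,0.62],[0,0,0,0,0,0,0.66],[0,0,0,0,0,0,0.7],[0,0,0,0,0,0,0.74],[0,0,0,0,0,0,0.78],[0,0,0,0,0,0,0.82],[0,0,0,0,0,0,0.9],[0,0,0,0,0,0,0.9],[0,0,0,0,0,0,0.9],[0,0,0,0,0,0,0.9]]], "newtons": 30}}

```text
clock: 5.25
eef_pos: [590.2, 286.7, 111.7]
eef_rot: [3.14, -0.001, 1.551]
wrist_force: [-4.1, -0.8, 12.3]
finger_gap: 18.1
finger_force: 30.0
```

```bash
python3 t.py w5
```

```text
{'clock': 5.3, 'eef_pos': [590.178, 286.72, 111.663], 'eef_rot': [3.14, -0.001, 1.551], 'wrist_force': [-3.705, -1.548, 10.678], 'finger_gap': 17.803, 'finger_force': 30.05}
-4 [(np.float64(-13.0), 4), (np.float64(-9.0), 5), (np.float64(-7.0), 23), (np.float64(-5.0), 35), (np.float64(-3.0), 82), (np.float64(-1.0), 82), (np.float64(1.0), 83), (np.float64(3.0), 55), (np.float64(5.0), 10), (np.float64(7.0), 21), (np.float64(11.0), 4)]
6 [(np.float64(-21.0), 3), (np.float64(-19.0), 8), (np.float64(-17.0), 10), (np.float64(-15.0), 13), (np.float64(-13.0), 13), (np.float64(-11.0), 3), (np.float64(11.0), 10), (np.float64(13.0), 10), (np.float64(15.0), 11), (np.float64(17.0), 9), (np.float64(19.0), 7)]
14 [(np.float64(-21.0), 13), (np.float64(-19.0), 17), (np.float64(-17.0), 13), (np.float64(-15.0), 17), (np.float64(-13.0), 17), (np.float64(-11.0), 12), (np.float64(-7.0), 35), (np.float64(5.0), 9), (np.float64(7.0), 18), (np.float64(9.0), 7), (np.float64(11.0), 15), (np.float64(13.0), 17), (np.float64(15.0), 18), (np.float64(17.0), 15), (np.float64(19.0), 16), (np.float64(21.0), 3)]
24 [(np.float64(-21.0), 17), (np.float64(-19.0), 16), (np.float64(-17.0), 21), (np.float64(-15.0), 20), (np.float64(-13.0), 21), (np.float64(-11.0), 21), (np.float64(9.0), 13), (np.float64(11.0), 19), (np.float64(13.0), 20), (np.float64(15.0), 19), (np.float64(17.0), 21), (np.float64(19.0), 20), (np.float64(21.0), 4)]
40 [(np.float64(-21.0), 46), (np.float64(-19.0), 54), (np.float64(-17.0), 56), (np.float64(-15.0), 54), (np.float64(-13.0), 52), (np.float64(-11.0), 75), (np.float64(-9.0), 61), (np.float64(9.0), 116), (np.float64(11.0), 55), (np.float64(13.0), 52), (np.float64(15.0), 60), (np.float64(17.0), 56), (np.float64(19.0), 56), (np.float64(21.0), 12)]
```

View pics/w5.png

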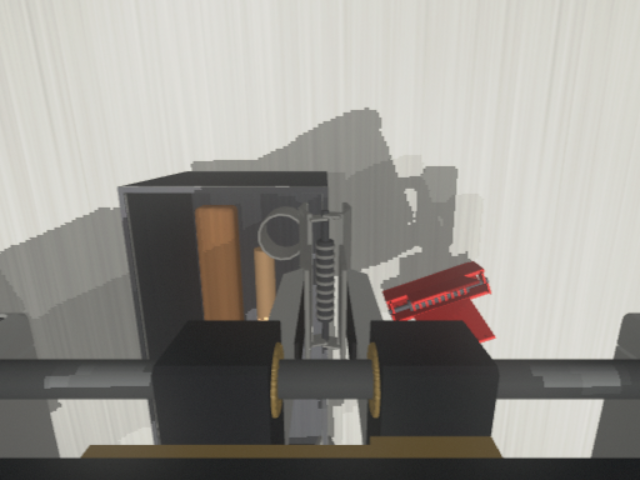

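The wrist view shows the pads at (280,380) and (370,380) holding the tabs upright around the coil at (325,270), with the gap at 17.8 mm and 30 N, so the clip is fully open. I lift it.

Request:
{"api": "servo_tool", "payload": {"motion": [[[0,0,0.004,0,0,0,0.9],[0,0,0.01,0,0,0,0.9],[0,0,0.02,0,0,0,0.9],[0,0,0.04,0,0,0,0.9],[0,0,0.07,0,0,0,0.9],[0,0,0.11,0,0,0,0.9],[0,0,0.15,0,0,0,0.9],[0,0,0.19,0,0,0,0.9],[0,0,0.2,0,0,0,0.9],[0,0,0.2,0,0,0,0.9]]]}}

```text
clock: 6.3
eef_pos: [590.2, 286.5, 211.2]
eef_rot: [3.14, -0.001, 1.551]
wrist_force: [-0.9, 0.3, -1.1]
finger_gap: 18.1
finger_force: 30.0
```

```bash
python3 t.py w6; python3 - <<'E'
from h import *
cs=[cam(n) for n in('scene','side')]
a=cs[0]['frame'][120:240,240:410,::-1]; b=cs[1]['frame'][160:360,130:300,::-1]
o=np.hstack([cv2.resize(a,(400,282)),cv2.resize(b,(400,470))[:282*1]]) if 0 else np.hstack([cv2.copyMakeBorder(cv2.resize(a,(400,282)),0,188,0,0,0),cv2.resize(b,(400,470))])
cv2.imwrite('pics/lift.png',o)
E
```

```text
{'clock': 6.35, 'eef_pos': [589.879, 286.369, 209.894], 'eef_rot': [-3.142, 0.0, 1.551], 'wrist_force': [-0.012, 0.381, -1.303], 'finger_gap': 17.956, 'finger_force': 29.995}
-4 [(np.float64(-7.0), 30), (np.float64(-5.0), 40), (np.float64(-3.0), 82), (np.float64(-1.0), 84), (np.float64(1.0), 86), (np.float64(3.0), 67), (np.float64(5.0), 7), (np.float64(7.0), 30)]
6 [(np.float64(-19.0), 6), (np.float64(-17.0), 10), (np.float64(-15.0), 10), (np.float64(-13.0), 14), (np.float64(-11.0), 5), (np.float64(11.0), 8), (np.float64(13.0), 13), (np.float64(15.0), 10), (np.float64(17.0), 9), (np.float64(19.0), 6)]
14 [(np.float64(-21.0), 8), (np.float64(-19.0), 17), (np.float64(-17.0), 12), (np.float64(-15.0), 14), (np.float64(-13.0), 17), (np.float64(-11.0), 14), (np.float64(-7.0), 26), (np.float64(7.0), 20), (np.float64(11.0), 19), (np.float64(13.0), 15), (np.float64(15.0), 17), (np.float64(17.0), 16), (np.float64(19.0), 20), (np.float64(21.0), 5)]
24 [(np.float64(-21.0), 13), (np.float64(-19.0), 20), (np.float64(-17.0), 16), (np.float64(-15.0), 14), (np.float64(-13.0), 14), (np.float64(-11.0), 23), (np.float64(7.0), 6), (np.float64(9.0), 6), (np.float64(11.0), 22), (np.float64(13.0), 21), (np.float64(15.0), 21), (np.float64(17.0), 18), (np.float64(19.0), 19), (np.float64(21.0), 6)]
40 [(np.float64(-21.0), 37), (np.float64(-19.0), 49), (np.float64(-17.0), 47), (np.float64(-15.0), 50), (np.float64(-13.0), 52), (np.float64(-11.0), 57), (np.float64(-9.0), 81), (np.float64(7.0), 4), (np.float64(9.0), 99), (np.float64(11.0), 58), (np.float64(13.0), 51), (np.float64(15.0), 49), (np.float64(17.0), 59), (np.float64(19.0), 55), (np.float64(21.0), 18)]
```

View pics/lift.png

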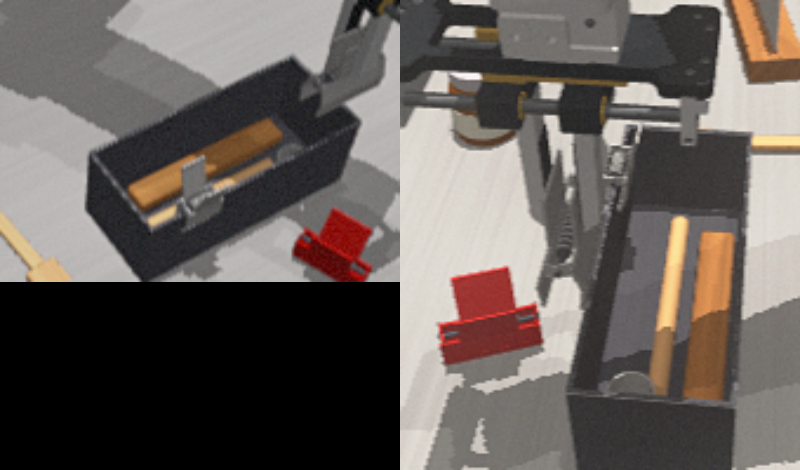

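The lift view shows the clip hanging open in the fingers, clear of the rim, with the tin and narrow clip in place. I take the clip's height in the grip and the card's yaw from stored data while heading to the card.

```bash
python3 - <<'E'
from h import *
s=manip.read_state(); e=s['eef_pos']; print(e)
P=pts(dict(np.load('wrist.npz')))
m=(abs(P[...,0]-e[0])<2)&(abs(P[...,1]-e[1])<35)&(abs(P[...,2]-e[2])<20); q=P[m]; print('coil top z-tcp',np.percentile(q[:,2]-e[2],[5,50,90,98]).round(1),'y',np.percentile(q[:,1]-e[1],[1,99]))
m=(abs(P[...,0]-e[0])<10)&(abs(P[...,1]-e[1])<60)&(abs(P[...,2]-e[2])<12); q=P[m]; print('clip y ext',np.percentile(q[:,1]-e[1],[.5,99.5]).round(1),'x mean',q[:,0].mean()-e[0])
for n in('scene','side'):
    P=pts(dict(np.load(n+'.npz'))); m=(abs(P[...,0]-470)<30)&(abs(P[...,1]+200)<90)&(P[...,2]>60)&(P[...,2]<135); q=P[m]
    v=cv2.fitLine(q[:,:2].astype(np.float32),cv2.DIST_HUBER,0,.01,.01).ravel(); d=v[:2]*np.sign(v[1])
    yaw=np.arctan2(-d[0],d[1]); t=(q[:,:2]-[470,-200])@d; x=(q[:,:2]-[470,-200])@[d[1],-d[0]]
    top=q[q[:,2]>121]; tt=(top[:,:2]-[470,-200])@d
    print(n,'yaw',yaw,'along',np.percentile(t,[.5,99.5]).round(1),np.percentile(tt,[.5,99.5]).round(1),'normal',np.percentile(x,[2,50,98]).round(1),'zmax',np.percentile(q[:,2],99))
E
```

```text
[589.65983046 286.26815931 208.94307226]
coil top z-tcp [-3.3 -0.1  1.   1.7] y [-34.44897352  34.42665204]
clip y ext [-37.7  37.8] x mean -0.3643786128611737
scene yaw 0.20749544 along [-73.7  73.2] [-73.1  72.3] normal [-2.6 -0.2  1.5] zmax 128.49697081023106
side yaw 0.20923573 along [-74.4  75. ] [-69.3  73.4] normal [-1.5  1.1  1.9] zmax 126.72016593557926
```

Request:
{"api": "servo_tool", "payload": {"motion": [[[-0.1,-0.97,0.06,0,0,0.07,0.9],[-0.1,-0.97,0.06,0,0,0.07,0.9],[-0.1,-0.97,0.06,0,0,0.07,0.9],[-0.1,-0.97,0.06,0,0,0.07,0.9],[-0.1,-0.97,0.06,0,0,0.07,0.9],[-0.1,-0.97,0.06,0,0,0.07,0.9],[-0.1,-0.97,0.06,0,0,0.07,0.9],[-0.1,-0.97,0.06,0,0,0.07,0.9],[-0.1,-0.97,0.06,0,0,0.07,0.9],[-0.1,-0.97,0.06,0,0,0.07,0.9]]]}}

```text
clock: 7.45
eef_pos: [539.0, -201.2, 239.4]
eef_rot: [-3.141, -0.001, 1.769]
wrist_force: [1.0, 0.9, -1.2]
finger_gap: 17.7
finger_force: 30.0
```

Request:
{"api": "servo_tool", "payload": {"motion": [[[-0.05,0.002,-0.03,0,0,0.0025,0.9],[-0.12,0.002,-0.06,0,0,0.0025,0.9],[-0.139,0.002,-0.098,0,0,0.0025,0.9],[-0.139,0.002,-0.098,0,0,0.0025,0.9],[-0.139,0.002,-0.098,0,0,0.0025,0.9],[-0.139,0.002,-0.098,0,0,0.0025,0.9],[-0.139,0.002,-0.098,0,0,0.0025,0.9]]]}}

```text
clock: 8.15
eef_pos: [471.2, -197.6, 191.6]
eef_rot: [3.141, 0.001, 1.779]
wrist_force: [0.0, -0.5, -0.9]
finger_gap: 17.9
finger_force: 30.0
```

```bash
cat > k.py <<'E'
from h import *
import sys
s=manip.read_state(); e=s['eef_pos']; print({k:np.round(s[k],3).tolist() for k in('clock','eef_pos','eef_rot','wrist_force','finger_gap','finger_force')})
yaw=s['eef_rot'][2]-np.pi/2; n=np.array([np.cos(yaw),np.sin(yaw)]); d=np.array([-n[1],n[0]])
def line(nm,q):
    if len(q)<20: return print(nm,len(q))
    r=q[:,:2]-e[:2]; X=r@n; Y=r@d; p=np.polyfit(Y,X,1)
    print(nm,len(q),'x@0 %.2f'%p[1],'rel yaw %.4f'%-p[0],'X',np.percentile(X,[2,50,98]).round(1),'Y',np.percentile(Y,[.5,99.5]).round(1),'z',np.percentile(q[:,2],[2,50,98]).round(1))
o=[]
for cn in('wrist','scene','side'):
    c=cam(cn); P=pts(c).reshape(-1,3); r=P[:,:2]-e[:2]; X=r@n; Y=r@d; Z=P[:,2]
    hs=cv2.cvtColor(c['frame'],cv2.COLOR_RGB2HSV).reshape(-1,3)
    line(cn+' card',P[(abs(X)<12)&(abs(Y)<90)&(Z>115 if cn!='wrist' else Z>121)&(Z<130)])
    line(cn+' card body',P[(abs(X)<8)&(abs(Y)<90)&(Z>50)&(Z<110)])
    line(cn+' clip coil',P[(abs(X)<14)&(abs(Y)<45)&(Z>e[2]-9)&(Z<e[2]+3)])
    line(cn+' clip jaw/lip',P[(abs(X)<20)&(abs(Y)<45)&(Z>e[2]-40)&(Z<e[2]-12)&(Z>131)])
    if cn=='wrist':
        o.append(cv2.resize(c['frame'][...,::-1],(400,300)))
    else:
        i=np.argmin(np.nan_to_num(np.hypot(X,Y)+abs(Z-e[2]+20),nan=1e9)); v,u=divmod(i,512); v=min(max(v,60),324);u=min(max(u,80),432)
        o.append(cv2.resize(c['frame'][v-60:v+60,u-80:u+80,::-1],(400,300),interpolation=cv2.INTER_CUBIC))
cv2.imwrite('pics/%s.png'%sys.argv[1],np.vstack([np.hstack(o[:2]),np.hstack([o[2],np.zeros_like(o[2])])]))
E
python3 k.py card1
```

```text
{'clock': 8.15, 'eef_pos': [471.212, -197.594, 191.567], 'eef_rot': [3.141, 0.001, 1.779], 'wrist_force': [0.018, -0.511, -0.943], 'finger_gap': 17.855, 'finger_force': 29.995}
wrist card 297 x@0 -4.64 rel yaw -0.0092 X [-6.  -4.5 -2.8] Y [-64.9  71.5] z [125.5 127.8 129.2]
wrist card body 0
wrist clip coil 1978 x@0 -0.94 rel yaw -0.0035 X [-11.6  -1.2   9.9] Y [-37.5  37.9] z [183.3 189.  193. ]
wrist clip jaw/lip 359 x@0 -1.14 rel yaw -0.0122 X [-15.6   9.2  13.8] Y [ 3.1 37.3] z [155.4 174.4 179.2]
scene card 267 x@0 -2.06 rel yaw -0.0036 X [-4.7 -2.  -0.3] Y [-75.8  69.8] z [115.3 122.3 128.5]
scene card body 959 x@0 -1.77 rel yaw -0.0008 X [-3.7 -1.7 -0.1] Y [-76.2  71.2] z [ 51.4  80.9 108.9]
scene clip coil 128 x@0 9.13 rel yaw -0.2025 X [-8.7  8.5 12.6] Y [-39.   29.6] z [182.6 186.9 193.8]
scene clip jaw/lip 327 x@0 11.79 rel yaw -0.1324 X [-12.   13.7  15.9] Y [-38.9  36.7] z [153.5 169.3 179. ]
side card 62 x@0 -1.52 rel yaw -0.0061 X [-3.7 -1.  -0. ] Y [-35.1  72.2] z [115.3 123.9 127. ]
side card body 268 x@0 -0.62 rel yaw 0.0037 X [-3.1 -0.6  0.1] Y [-72.   73.1] z [ 51.6  81.1 108.8]
side clip coil 95 x@0 -0.30 rel yaw -0.0937 X [-8.   0.3 11.5] Y [-35.3  39.6] z [182.6 186.7 193.5]
side clip jaw/lip 132 x@0 7.34 rel yaw 0.1424 X [-11.5  13.3  16.1] Y [-37.7  40.1] z [153.1 167.9 179.4]
```

View pics/card1.png

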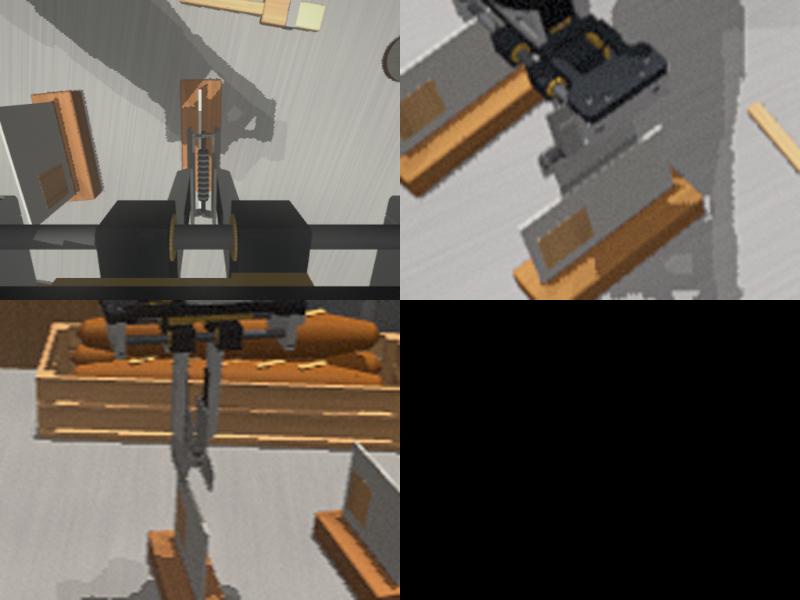

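The montage shows the clip (wrist, 203,175) directly above the card's edge line (200,110), aligned in the scene and side views. I let it settle and remeasure.

Request:
{"api": "servo_tool", "payload": {"motion": [[[0,0,0,0,0,0,0.9],[0,0,0,0,0,0,0.9],[0,0,0,0,0,0,0.9]]]}}

```text
clock: 8.6
eef_pos: [470.5, -197.6, 191.1]
eef_rot: [3.142, 0.0, 1.778]
wrist_force: [-1.0, -0.3, -1.4]
finger_gap: 17.9
finger_force: 30.0
```

```bash
python3 k.py card2
```

```text
{'clock': 8.6, 'eef_pos': [470.496, -197.58, 191.058], 'eef_rot': [3.142, 0.0, 1.778], 'wrist_force': [-0.989, -0.288, -1.449], 'finger_gap': 17.867, 'finger_force': 29.995}
wrist card 216 x@0 -4.21 rel yaw -0.0078 X [-5.1 -3.9 -2.9] Y [-75.7  70.8] z [126.5 127.9 129.3]
wrist card body 47 x@0 -2.43 rel yaw -0.0037 X [-2.3 -2.3 -2.2] Y [23.3 70.4] z [ 99.5 105.  109.8]
wrist clip coil 1973 x@0 -0.97 rel yaw -0.0025 X [-11.6  -1.2   9.9] Y [-37.5  37.7] z [182.8 188.5 192.5]
wrist clip jaw/lip 352 x@0 -1.74 rel yaw -0.0284 X [-15.6 -11.   13.8] Y [ 3.1 37.3] z [154.6 173.6 178.7]
scene card 273 x@0 -1.36 rel yaw -0.0012 X [-4.1 -1.4  0.6] Y [-76.1  70.9] z [115.3 122.5 128.5]
scene card body 962 x@0 -1.07 rel yaw -0.0007 X [-2.9 -1.1  0.7] Y [-76.   70.6] z [ 51.2  81.7 108.8]
scene clip coil 138 x@0 9.04 rel yaw -0.1948 X [-8.7  8.9 13.1] Y [-39.5  35.1] z [182.3 186.  193.2]
scene clip jaw/lip 319 x@0 11.98 rel yaw -0.1318 X [-11.8  13.8  16.2] Y [-38.8  36.7] z [152.6 169.3 178.7]
side card 57 x@0 -0.75 rel yaw -0.0048 X [-2.8 -0.4  0.9] Y [-31.8  73. ] z [115.7 124.1 127.5]
side card body 272 x@0 0.08 rel yaw 0.0055 X [-2.5  0.1  0.9] Y [-74.5  72.7] z [ 51.4  81.9 109.3]
side clip coil 98 x@0 -0.07 rel yaw -0.0996 X [-7.4  1.  11.9] Y [-34.3  39. ] z [182.3 186.4 193.7]
side clip jaw/lip 133 x@0 7.70 rel yaw 0.1521 X [-11.6  13.8  16.4] Y [-36.4  39.1] z [152.5 166.9 178.7]
```

All three views agree: the clip must go 3 mm along minus the card's normal and 2.3 mm along minus its edge. I correct that and then lower it 44 mm, which puts the lips about 15 mm below the edge and the coil about 10 mm above it.

Request:
{"api": "servo_tool", "payload": {"motion": [[[-0.0049,-0.0058,0,0,0,0,0.9],[-0.0049,-0.0058,0,0,0,0,0.9],[-0.0049,-0.0058,-0.015,0,0,0,0.9],[-0.0049,-0.0058,-0.03,0,0,0,0.9],[-0.0049,-0.0058,-0.045,0,0,0,0.9],[-0.0049,-0.0058,-0.06,0,0,0,0.9],[-0.0049,-0.0058,-0.075,0,0,0,0.9],[-0.0049,-0.0058,-0.088,0,0,0,0.9],[-0.0049,-0.0058,-0.088,0,0,0,0.9],[-0.0049,-0.0058,-0.088,0,0,0,0.9]]]}}

```text
clock: 9.75
eef_pos: [468.1, -200.5, 147.1]
eef_rot: [3.142, 0.0, 1.778]
wrist_force: [-0.7, 0.5, 0.1]
finger_gap: 18.4
finger_force: 30.0
```

Request:
{"api": "servo_tool", "payload": {"motion": [[[0,0,0,0,0,0,0.9],[0,0,0,0,0,0,0.9],[0,0,0,0,0,0,0.9]]]}}

```text
clock: 10.05
eef_pos: [468.1, -200.5, 147.3]
eef_rot: [3.141, 0.0, 1.778]
wrist_force: [0.0, -0.3, -1.3]
finger_gap: 18.4
finger_force: 30.0
```

```bash
python3 k.py card3; python3 - <<'E'
from h import *
s=manip.read_state(); e=s['eef_pos']; yaw=s['eef_rot'][2]-np.pi/2; n=np.array([np.cos(yaw),np.sin(yaw)]); d=np.array([-n[1],n[0]])
ims=[]
for cn in('side','scene','wrist'):
    c=cam(cn); P=pts(c); r=P[...,:2]-e[:2]; X=r@n; Y=r@d; Z=P[...,2]
    for a,b in((112,118),(118,124),(124,130),(130,136)):
        for nm,lo,hi in (('Y-end',-90,-40),('Y+end',40,90),('mid',-37,37)):
            m=(Z>a)&(Z<b)&(abs(X)<25)&(Y>lo)&(Y<hi)
            if m.sum()>3:
                h,_=np.histogram(X[m],np.arange(-24,25,2)); print(cn,a,nm,[(int(-23+2*i),int(h[i])) for i in np.nonzero(h)[0]])
    T=np.linalg.inv(np.array(c['cam_to_world']))@np.r_[e-[0,0,15],1]; u=int(T[0]/T[2]*c['f']+c['cx']); v=int(T[1]/T[2]*c['f']+c['cy']); print(cn,u,v)
    w=45 if cn!='wrist' else 90
    v=min(max(v,w),384-w);u=min(max(u,w),512-w)
    ims.append(cv2.resize(c['frame'][v-w:v+w,u-w:u+w,::-1],(390,390),interpolation=cv2.INTER_CUBIC))
cv2.imwrite('pics/fin.png',np.hstack(ims[:2])); 
E
```

```text
{'clock': 10.05, 'eef_pos': [468.095, -200.536, 147.269], 'eef_rot': [3.141, 0.0, 1.778], 'wrist_force': [0.017, -0.262, -1.319], 'finger_gap': 18.435, 'finger_force': 29.995}
wrist card 265 x@0 -0.70 rel yaw -0.0010 X [-2.1 -0.5  0.2] Y [-57.9  73.2] z [126.4 127.9 129.4]
wrist card body 0
wrist clip coil 1962 x@0 -0.95 rel yaw -0.0042 X [-11.6  -1.2   9.4] Y [-37.6  37.8] z [139.2 144.7 148.7]
wrist clip jaw/lip 145 x@0 -0.12 rel yaw 0.0368 X [-14.4 -10.5  12.7] Y [ 3.4 37.3] z [131.2 133.1 135.2]
scene card 103 x@0 -0.10 rel yaw -0.0013 X [-11.8   1.4   3.6] Y [-74.2  71.5] z [115.2 122.4 128.6]
scene card body 776 x@0 1.94 rel yaw -0.0008 X [0.  1.9 3.7] Y [-73.6  73.6] z [ 51.2  75.6 107.9]
scene clip coil 104 x@0 8.19 rel yaw -0.1712 X [-8.4  7.  11.7] Y [-39.1  -8.8] z [138.4 142.8 149.1]
scene clip jaw/lip 51 x@0 11.62 rel yaw -0.0818 X [-9.7 12.7 15.5] Y [-38.8  34.6] z [131.2 133.  135. ]
side card 54 x@0 -7.60 rel yaw -0.1523 X [-11.3   1.6   3.6] Y [-32.9  74.1] z [115.9 121.9 127. ]
side card body 205 x@0 3.13 rel yaw 0.0071 X [0.6 3.  3.8] Y [-62.4  76.3] z [ 51.6  74.2
[... 719 characters left out ...]
 (13, 24), (15, 25)]
scene 118 Y-end [(1, 20), (3, 7)]
scene 118 mid [(-13, 3), (-11, 1), (-9, 1), (1, 2), (13, 7), (15, 30), (17, 3)]
scene 124 Y-end [(-3, 1), (-1, 8), (1, 12), (3, 11)]
scene 124 mid [(-13, 1), (-11, 4), (-1, 1), (11, 2), (13, 23), (15, 39), (17, 3)]
scene 130 mid [(-11, 3), (-9, 3), (1, 1), (9, 2), (11, 11), (13, 39), (15, 18), (17, 3)]
scene 164 226
wrist 112 mid [(-13, 4), (-11, 6), (9, 6), (11, 4), (13, 1)]
wrist 118 mid [(-13, 3), (11, 3), (13, 2)]
wrist 124 Y-end [(-3, 10), (-1, 20), (1, 9)]
wrist 124 Y+end [(-1, 150), (1, 74)]
wrist 124 mid [(-15, 59), (-1, 4), (1, 1), (13, 53)]
wrist 130 mid [(-15, 33), (-13, 54), (-11, 1), (3, 1), (11, 59), (13, 43)]
wrist 260 218
```

View pics/fin.png

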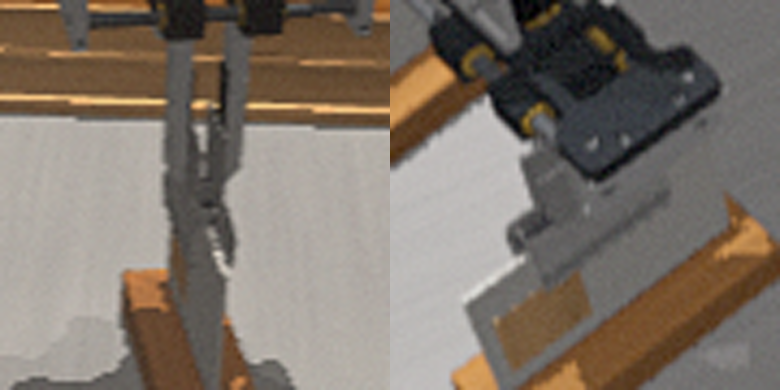

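The final view shows a jaw on each side of the card, lips well below the edge and the coil above it. The wrist data centres the clip on the card to about 0.3 mm, square to better than 0.01 rad, with no contact force. Handing in.

```bash
python3 -c "
from cell import manip
print(manip.sign_off())"
```

```text
the job is handed in; nothing more can be done
None
```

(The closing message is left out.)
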